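# Pack the finish tins, then present the turned ball on its tray

## Robot

A 6-joint arm with a two-finger parallel gripper is mounted at the origin on the work surface. World frame = base frame: x ahead of the robot, y to its left, z up, the work surface at z = 0. Lengths are in mm, angles in rad, forces in N, time in s.
With the tool pointing down it reaches from about 350 to 975 mm from the base axis. Payload 7.1 kg.
Tool frame: the origin (TCP) lies at the very end of the fingers, on their centre line; the grasp point (between the pads) lies 19 mm behind it; z points along the fingers, y is the direction in which the jaws open and shut (so a half turn about z gives the same grasp; the last joint's range is limited). The gripper opens to 88 mm and grips with 3 to 60 N. Pads are 20 mm wide; open, the fingers measure 115 mm over their backs; the gripper's body (75 mm by 178 mm) begins 61 mm behind the grasp point.
Start: joints at [1.122, 0.423, 1.63, -0, 1.089, -0.019], TCP at [260.398, 568.153, 222.675] pointing down, gripper open.
Joint ranges: [-3, 3], [-0.9, 2.11], [0.09, 2.58], [-1.31, 4.45], [0.11, 2.69], [-2.54, 2.54]. Speed limits (rad/s): [2.39, 2.39, 3.01, 3.14, 3.14, 3.14].

## Interface

Orientations are given as a rotation vector (axis times angle).
In Python, from workcell import monitor, vision, order, find_in, regions_of, place_of gives the robot as it stands. The module is installed in compiled form; this text tells all that it offers.
- The arm moves only by the tool carry_out, never from a script. Its argument "targets" is a list of rows, each a list of 3 entries, a list of its own where there are three numbers: the turn, a rotation vector about the world's x, y, z in degrees, then the shift along the world's x, y, z in mm, then the finger opening in mm, from 0 to 87.8. In form: [[[rx, ry, rz], [x, y, z], hand], ...]. A call has 1 to 10 rows; each row is the pose to reach, as a shift and turn from the pose commanded when the call began; what a row does not reach only later rows make up. A row lasts 1/12 s, in which the tool goes at most 41.7 mm and 7.16 degrees, less where a joint would pass 70% of its speed; a pose out of reach is approached as far as the arm can. A call with a gripper value outside its range is refused whole. The fingers move at their own pace and stop on an object; the grip force is fixed at half the most. Time passes only in rows, so rows that repeat a pose let the fingers close. It gives the time, the measured TCP pose, the force and the opening at its end, in the units of the state.
- monitor.get_obs(): the state, without advancing time (a new reading comes with each control period).
- vision.get_image(name): name is "side" or "top"; returns the picture (480x640x3 uint8, red, green, blue); there is no depth.
- vision.camera_model(name): a dict with "K" (3x3 intrinsics, pixels), "rvec" (rotation vector, rad) and "tvec" (3), from world to camera coordinates, as OpenCV has them. Camera axes: x right, y down, z forward; pixel columns grow to the right and rows downward; lengths in mm; the calibration is good to about 2 mm. A picture is of the moment at which its call begins. camera_model takes no time and is no camera call.
- order.close_job(): hands the job in, once; it reports no verdict.
Trained networks look in the newest picture that a camera, given by its name, has taken for a name from the list of things; names that differ only in an ending like _2 or _b are one class to them, and where a whole thing is asked for, a point or a joint stands for the part that bears it (a point fixed in the world has none). Each returns a list of dicts, best first, with "confidence" (0 to 1); they miss things now and then, are a little off and sometimes report something else, mostly with a low value. They report only what shows in the picture. A call takes as long as a camera call.
- find_in(query, camera): "point" ([x, y, z] in mm, in the coordinates of the camera as it stood for that picture, good to about 4 mm: the middle of the surface that is visible of it).
- regions_of(query, camera): "mask" (480x640 bool, what is visible of it).
- place_of(query, camera): "point" ([x, y, z] in mm, in the coordinates of the camera as it stood for that picture, good to about 4 mm: a listed point, or the origin of a listed thing).
The state is a dict: "t": time; "qpos": joint angles; "qvel": joint speeds; "joint_torque": joint torques, N m; "ee_pos": TCP position; "orientation": TCP orientation; "ft_force": force on the tool from outside, world axes, zero at the start; "moment": the same for the moment, N m; "width": finger opening in mm.
Only numpy, scipy, OpenCV 4.12 (cv2) and the standard library are available. Lean on these libraries where they do the work, as an engineer would, in place of code of your own. Each camera call takes 0.05 s, during which the arm holds its last target.

## Task

The turned wooden ball is ready to be handed over, but two tins of finish still stand on its carrying tray. First stand the two tins upright, one each, in the two free cells of the crate (those with a yellow pad on the floor), setting them down rather than dropping them; then lift the tray by its handle, with the ball staying in its pocket all the way, and finish while still holding it level and still, its handle over the middle of the round blue mat and its underside about 15 cm above the bench, clear of everything. Leave the dark jars and the other things on the bench where they are.

Things in the scene. Friction and masses are not known exactly. Their poses are not given: they have to be found in the camera images.
- tray: Loose plywood carrying tray, about 0.34 kg. Origin: on its underside, straight below the handle's middle; x along its length towards the ball, y across, z up. Floor 8 mm thick, x -145 to +125 mm, y -85 to +85 mm, lip up to 18 mm above the underside. Ball pocket near the +x end; two tins start near the -x end. With the ball it balances within about 5 mm of the handle's middle.
- tray_handle (a point): Middle of the tray's handle, a flat-sided wooden bar 100 mm long (tray x), 14 mm thick (tray y) and 36 mm high, from 79 to 115 mm above the tray's underside; this point is at 97 mm. It stands on two 14 mm square posts at x = -43 and +43 mm.
- pocket (a point): Where the ball's centre is when it lies mid-pocket: tray x = +83 mm, y = 0, 28 mm above the underside. The pocket is a flat-bottomed 46 mm round hole in a green plate, 66 mm square and 4 mm thick, on the tray floor: the ball can roll about 3 mm any way, and rolls out if the tray tips past about 35 degrees or is jerked.
- ball_center (a point): Centre of the loose pale wooden ball, 40 mm in diameter, about 28 g.
- tin_red: Loose steel tin with a red band and red cap: body 46 mm in diameter and straight-sided up to 83 mm, cap 32 mm wide, 97 mm tall in all, about 0.16 kg. Origin: centre of its base, z up. It starts on the tray floor, near tray x = -90 mm and y = +50 or -50 mm.
- tin_blue: Loose steel tin with a blue band and blue cap, same size and mass as the red one; it starts beside it on the tray, about 100 mm away.
- crate: Fixed wooden crate, 170 mm square, 45 mm high, walls and dividers 5 mm, floor 5 mm thick: 2 x 2 cells, each about 77 mm square, cell centres at x, y = +/-41 mm. Origin: centre of its underside, axes along its walls.
- pad_a: Fixed round yellow pad, 52 mm across and 2 mm thick, in the middle of a free cell's floor. Origin: centre of its underside (5 mm above the bench); its top is 7 mm above the bench. Either tin may go in either padded cell.
- pad_b: The yellow pad in the other free cell, the same.
- jar_dark_a: Loose black jar with a white cap, same shape and size as the tins, standing in a crate cell. To be left alone. Origin: centre of its base.
- jar_dark_b: The second black jar, in another crate cell. To be left alone.
- mat: Fixed round blue mat on the bench, 120 mm across, 3 mm thick: the hand-over place. Origin: its centre, on the bench.
- bowl: Loose turned wooden bowl, 110 mm across and 45 mm high, towards the back. To be left alone.
- tape: Loose roll of yellow tape, 90 mm across and 25 mm high, towards the back. To be left alone.
- mallet: Loose hammer lying at the left of the bench. To be left alone.
- brush: Loose brush lying at the right of the bench. To be left alone.
- blank: Loose part-turned wooden piece standing up, 60 mm wide and 80 mm tall, towards the back. To be left alone.

How it is judged:
By the outcome, as a careful person would: the job done as asked, in the order asked, and still so for the second after the job is handed in, while the arm keeps its last pose, push and grip.
It also fails if it takes over 72 s, if anything falls off the work surface, if the arm or the gripper's body presses on something with over 40 N, if the wrist force passes 120 N, or if a joint passes its speed limit or range.

## Working session

There is one attempt and no reset: what is moved stays moved. The work goes in short steps, Python scripts to look and compute and a tool call to move; the robot and the scene stay as the last step left them, time stands still between calls to the robot, and variables do not carry over. Pictures are saved under pics/ and viewed, and the job is handed in when it is done.

Besides the shell and the picture viewer there is one more tool, called after ">>>" as name(argument=value, ...), one argument or row to a line, values as JSON. carry_out: Moves the arm, as the interface text tells. Its arguments: {"type":"object","properties":{"targets":{"type":"array","items":{"type":"array"}}},"required":["targets"]}

```bash
mkdir -p pics
cat > h.py <<'E'
import numpy as np, cv2
from workcell import monitor, vision, order, find_in, regions_of, place_of
def T(cam):
    m=vision.camera_model(cam); R=cv2.Rodrigues(np.array(m["rvec"],float))[0]; return np.array(m["K"],float),R,np.array(m["tvec"],float).ravel()
def w(cam,p):
    K,R,t=T(cam); return R.T@(np.array(p,float)-t)
def proj(cam,P):
    K,R,t=T(cam); return cv2.projectPoints(np.array(P,float).reshape(-1,1,3),R,t,K,None)[0].reshape(-1,2)
def onplane(cam,uv,z):
    K,R,t=T(cam); d=R.T@np.linalg.inv(K)@np.array([uv[0],uv[1],1.]); c=-R.T@t; s=(z-c[2])/d[2]; return c+s*d
def snap(cam,name):
    im=vision.get_image(cam); cv2.imwrite(f"pics/{name}.png",im[:,:,::-1]); return im
def where(q,cam,n=3):
    return [(q,cam,round(r["confidence"],2),np.round(w(cam,r["point"]),1).tolist()) for r in place_of(q,cam)[:n]]
E
python3 - <<'E'
from h import *
snap("top","t0");snap("side","s0")
for c in("top","side"):
    for q in("tray","tray_handle","pocket","ball_center","tin_red","tin_blue","crate","pad_a","jar_dark_a","mat"):
        for r in where(q,c): print(*r)
o=monitor.get_obs(); print(o)
E
```

```text
tray top 0.8 [520.3, 237.1, 1.6]
tray_handle top 0.74 [525.4, 232.4, 93.3]
pocket top 0.61 [599.1, 254.6, 27.0]
ball_center top 0.73 [601.7, 258.4, 27.8]
ball_center top 0.4 [419.4, 253.9, 8.3]
ball_center top 0.33 [773.9, -156.5, -5.6]
tin_red top 0.68 [446.8, 155.9, 3.8]
tin_blue top 0.61 [420.8, 253.3, 10.8]
crate top 0.78 [548.4, -243.8, -0.5]
pad_a top 0.8 [508.1, -291.8, 2.6]
pad_a top 0.64 [589.9, -278.4, 1.6]
jar_dark_a top 0.83 [497.7, -215.8, 0.9]
jar_dark_a top 0.76 [581.3, -196.7, 4.4]
mat top 0.65 [463.0, -525.2, -3.2]
mat top 0.59 [639.1, 1.7, 2.5]
tray side 0.73 [525.6, 234.6, 2.3]
tray side 0.51 [520.5, 229.4, 99.8]
tray_handle side 0.81 [523.6, 231.1, 100.3]
pocket side 0.64 [600.3, 257.0, 31.7]
ball_center side 0.51 [600.4, 257.7, 29.5]
tin_red side 0.8 [443.8, 156.0, 9.2]
tin_red side 0.73 [417.7, 253.0, 8.6]
tin_blue side 0.79 [417.5, 252.5, 3.1]
tin_blue side 0.55 [773.0, 49.2, 4.1]
crate side 0.63 [545.9, -244.3, 6.4]
pad_a side 0.66 [497.5, -210.7, 3.6]
pad_a side 0.21 [581.6, -197.7, 7.3]
pad_a side 0.15 [633.7, 1.1, 4.1]
jar_dark_a side 0.89 [582.8, -198.1, 5.7]
jar_dark_a side 0.56 [498.5, -209.6, 6.8]
mat side 0.97 [632.5, 5.2, 3.3]
{'t': 1.1, 'qpos': array([ 1.12200778e+00,  4.23076438e-01,  1.62989054e+00,  1.91877832e-06,
        1.08859453e+00, -1.89944682e-02]), 'qvel': array([-3.75898948e-04,  6.83169382e-05,  7.63417688e-04, -1.09733891e-03,
        1.42840653e-03,  6.12555624e-04]), 'joint_torque': array([ 9.44907442e-04, -5.44567716e+01, -2.74056673e+01,  6.43889490e-02,
        1.67333992e-02, -3.64314326e-05]), 'ee_pos': array([260.39735896, 568.1635906 , 222.69350789]), 'orientation': array([6.69934871e-01, 3.06932512e+00, 4.82070879e-05]), 'ft_force': array([-0.40280544, -0.55397438, -0.06569009]), 'moment': array([ 0.02602214,  0.01083049, -0.0161307 ]), 'width': 88.06304929341604}
```

View pics/t0.png

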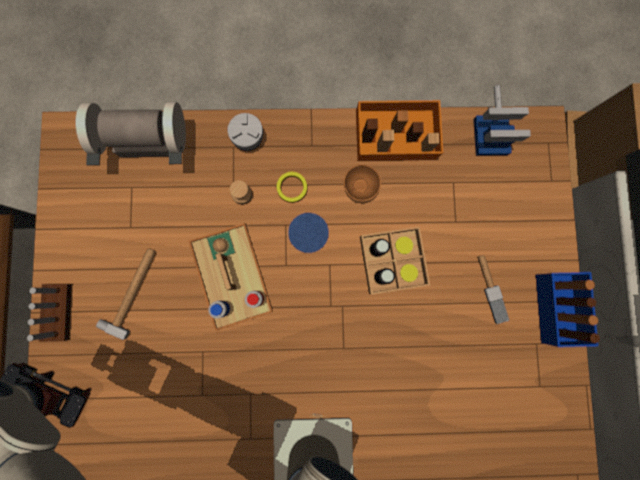

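View pics/s0.png

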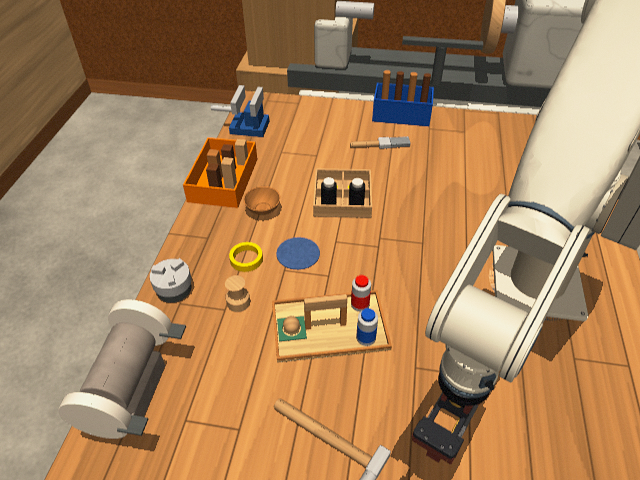

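The pictures and the networks agree. In the top view the tins are at (218,310) blue and (254,299) red, the handle at (230,272), the ball at (220,244), the free pads at (404,245) and (409,272), and the mat at (308,232). Next I'll refine these with colour masks.

Run:
```python
from h import *
def cen(cam,im,cond,box):
    hsv=cv2.cvtColor(im,cv2.COLOR_RGB2HSV).astype(int); m=cond(hsv[...,0],hsv[...,1],hsv[...,2])
    k=np.zeros_like(m); x0,y0,x1,y1=box; k[y0:y1,x0:x1]=1; m=m&k
    ys,xs=np.nonzero(m); return (xs.mean(),ys.mean()),len(xs)
t=cv2.imread("pics/t0.png")[:,:,::-1].copy(); s=cv2.imread("pics/s0.png")[:,:,::-1].copy()
yel=lambda h,S,V:(h>20)&(h<35)&(S>170)&(V>110)
red=lambda h,S,V:((h<6)|(h>174))&(S>170)&(V>90)
blu=lambda h,S,V:(h>100)&(h<125)&(S>150)&(V>60)
for n,c,b,z in(("pad+",yel,(385,232,425,259),7),("pad-",yel,(390,259,430,290),7),("red",red,(235,285,275,315),105),("blue",blu,(200,295,235,325),105),("mat",lambda h,S,V:(h>100)&(h<125)&(S>90),(280,205,335,260),3)):
    uv,k=cen("top",t,c,b); print(n,np.round(uv,1),k,np.round(onplane("top",uv,z),1))
uv,k=cen("side",s,lambda h,S,V:(h>100)&(h<125)&(S>90),(270,230,325,275));print("mat side",uv,k,np.round(onplane("side",uv,3),1))
for n,c,b in(("red",red,(345,270,375,290)),("blue",blu,(355,305,380,322))):
    uv,k=cen("side",s,c,b);print(n,"side",uv,k,np.round(onplane("side",uv,103),1))
# handle mask
for q in("tray_handle","tin_red","tin_blue"):
  for cam in("top","side"):
    for r in find_in(q,cam)[:2]: print(q,cam,round(r["confidence"],2),np.round(w(cam,r["point"]),1))
# overlay
def ov(cam,im,yaw,o,cy,co):
    im=im[:,:,::-1].copy()
    def f(o,a,pts,col):
        a=np.radians(a);R=np.array([[np.cos(a),-np.sin(a),0],[np.sin(a),np.cos(a),0],[0,0,1]])
        p=proj(cam,np.array(pts,float)@R.T+np.array([*o,0])); cv2.polylines(im,[np.round(p*16).astype(np.int32)],True,col,1,cv2.LINE_AA,4)
    f(o,yaw,[(-145,-85,18),(125,-85,18),(125,85,18),(-145,85,18)],(255,0,255))
    f(o,yaw,[(-50,-7,115),(50,-7,115),(50,7,115),(-50,7,115)],(255,255,0))
    f(co,cy,[(-85,-85,45),(85,-85,45),(85,85,45),(-85,85,45)],(255,0,255))
    return im
a=ov("top",t,15.5,(523,232.5),9.8,(547,-244))[200:340,180:440]; cv2.imwrite("pics/ov_t.png",cv2.resize(a,None,fx=3,fy=3,interpolation=cv2.INTER_CUBIC))
a=ov("side",s,15.5,(523,232.5),9.8,(547,-244))[160:370,260:400]; cv2.imwrite("pics/ov_s.png",cv2.resize(a,None,fx=2.8,fy=2.8,interpolation=cv2.INTER_CUBIC))
```

```text
pad+ [403.8 244.9] 215 [ 591.7 -279.8    7. ]
pad- [408.6 272.5] 214 [ 510.6 -290.1    7. ]
red [252.5 298.7] 83 [445.6 153.3 105. ]
blue [215.9 309.5] 85 [419.4 250.1 105. ]
mat [308.1 232.4] 1149 [634.3   0.7   3. ]
mat side (np.float64(297.7118483412322), np.float64(253.12511848341234)) 1055 [634.4   2.4   3. ]
red side (np.float64(361.27777777777777), np.float64(280.73809523809524)) 126 [445.3 156.1 103. ]
blue side (np.float64(367.75714285714287), np.float64(314.49285714285713)) 140 [419.3 252.8 103. ]
tray_handle side 0.94 [522.  244.2  10. ]
tray_handle side 0.67 [ 496.3 -192.4   78.5]
tin_red top 0.52 [448.5 150.6  89. ]
tin_red side 0.9 [445.9 169.1  76.2]
tin_blue top 0.7 [421.2 249.4  94. ]
tin_blue side 0.98 [416.3 266.7  78.3]
```

View pics/ov_t.png

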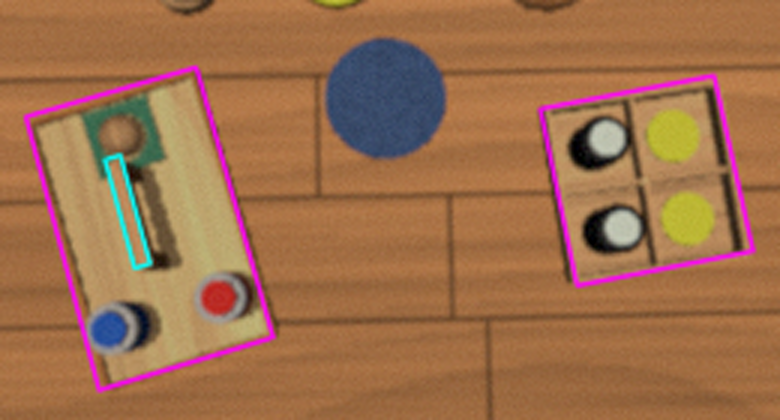

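View pics/ov_s.png

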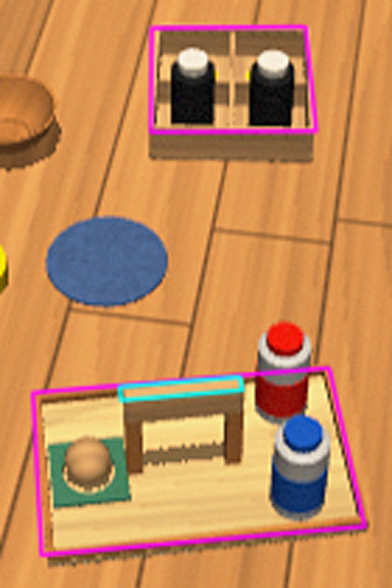

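>>> carry_out(
  targets=[
    [[0,0,-4],[8,-18,0],87],
    [[0,0,-9],[24,-52,0],87],
    [[0,0,-15],[41,-90,0],87],
    [[0,0,-21],[58,-128,0],87],
    [[0,0,-27],[75,-167,0],87],
    [[0,0,-33],[92,-205,0],87],
    [[0,0,-38],[109,-243,0],87],
    [[0,0,-43],[126,-281,0],87],
    [[0,0,-47],[143,-319,0],87],
    [[0,0,-50],[158,-352,0],87],
  ],
)

```text
t: 2.23
ee_pos: [418.9, 214.0, 223.0]
orientation: [1.909, 2.495, 0.001]
ft_force: [1.0, 0.3, -0.3]
width: 86.8
```

>>> carry_out(
  targets=[
    [[0,0,0],[15,-33,0],87],
    [[0,0,0],[24,-54,0],87],
    [[0,0,0],[27,-61,-10],87],
    [[0,0,0],[27,-61,-30],87],
    [[0,0,0],[27,-61,-60],87],
    [[0,0,0],[27,-61,-80],87],
    [[0,0,0],[27,-61,-90],87],
    [[0,0,0],[27,-61,-90],87],
  ],
)

```text
t: 2.9
ee_pos: [443.6, 155.1, 130.5]
orientation: [-1.902, -2.497, 0.006]
ft_force: [-0.2, -1.0, -0.0]
width: 86.9
```

Run:
```python
from h import *
s=snap("side","s1"); a=s[180:380,240:440,::-1]; cv2.imwrite("pics/s1c.png",cv2.resize(a,None,fx=3,fy=3))
print(monitor.get_obs()["ee_pos"])
```

```text
[444.61309184 155.41675037 131.83443699]
```

View pics/s1c.png

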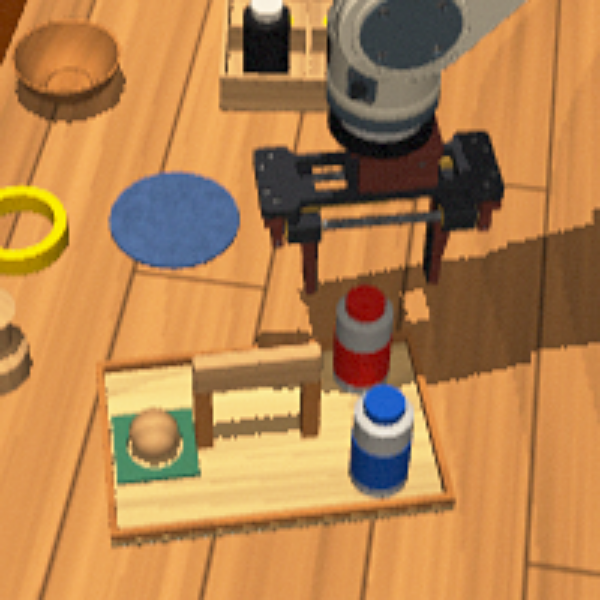

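The open fingers straddle the red tin at about (361,280) in the full side picture. The handle and the blue tin are clear. I'll descend and grip.

>>> carry_out(
  targets=[
    [[0,0,0],[0,0,-15],87],
    [[0,0,0],[0,0,-35],87],
    [[0,0,0],[0,0,-55],87],
    [[0,0,0],[0,0,-70],87],
    [[0,0,0],[0,0,-78],87],
    [[0,0,0],[0,0,-78],87],
    [[0,0,0],[0,0,-78],40],
    [[0,0,0],[0,0,-78],40],
    [[0,0,0],[0,0,-78],40],
    [[0,0,0],[0,0,-78],40],
  ],
)

```text
t: 3.78
ee_pos: [446.1, 155.4, 55.6]
orientation: [1.904, 2.498, 0.002]
ft_force: [-0.0, 0.9, -0.3]
width: 63.8
```

>>> carry_out(
  targets=[
    [[0,0,0],[0,0,0],40],
    [[0,0,0],[0,0,0],40],
    [[0,0,0],[0,0,0],40],
  ],
)

```text
t: 4.03
ee_pos: [445.5, 155.2, 54.9]
orientation: [1.904, 2.498, 0.001]
ft_force: [-1.1, 0.2, 2.6]
width: 45.2
```

>>> carry_out(
  targets=[
    [[0,0,0],[0,0,0],20],
    [[0,0,0],[0,0,6],20],
    [[0,0,0],[0,0,20],20],
    [[0,0,0],[0,0,42],20],
    [[0,0,0],[0,0,66],20],
    [[0,0,0],[0,0,90],20],
    [[0,0,0],[0,0,112],20],
    [[0,0,0],[0,0,126],20],
    [[0,0,0],[0,0,130],20],
    [[0,0,0],[0,0,130],20],
  ],
)

```text
t: 4.87
ee_pos: [445.9, 155.3, 185.7]
orientation: [1.904, 2.498, 0.003]
ft_force: [0.2, -0.8, -1.2]
width: 45.3
```

>>> carry_out(
  targets=[
    [[0,0,0],[3,-9,0],20],
    [[0,0,0],[9,-27,0],20],
    [[0,0,0],[18,-54,0],20],
    [[0,0,0],[29,-87,0],20],
    [[0,0,0],[40,-120,0],20],
    [[0,0,0],[51,-153,0],20],
    [[0,0,0],[62,-186,0],20],
    [[0,0,0],[73,-219,0],20],
    [[0,0,0],[84,-252,0],20],
    [[0,0,0],[95,-285,0],20],
  ],
)

```text
t: 5.7
ee_pos: [539.4, -132.1, 182.8]
orientation: [-1.903, -2.496, 0.002]
ft_force: [0.3, -0.1, -1.7]
width: 45.3
```

>>> carry_out(
  targets=[
    [[0,0,0],[11,-33,0],20],
    [[0,0,0],[22,-66,0],20],
    [[0,0,0],[32,-98,0],20],
    [[0,0,0],[41,-124,0],20],
    [[0,0,0],[47,-141,0],20],
    [[0,0,0],[50,-149,0],20],
    [[0,0,0],[50,-149,0],20],
    [[0,0,0],[50,-149,0],20],
  ],
)

```text
t: 6.37
ee_pos: [589.3, -278.4, 183.1]
orientation: [-1.903, -2.496, 0.001]
ft_force: [-0.7, 0.6, -1.2]
width: 45.6
```

Run:
```python
from h import *
s=snap("side","s2"); a=s[60:320,240:440,::-1]; cv2.imwrite("pics/s2c.png",cv2.resize(a,None,fx=2.3,fy=2.3))
s=snap("top","t2"); a=s[180:340,320:480,::-1]; cv2.imwrite("pics/t2c.png",cv2.resize(a,None,fx=3.5,fy=3.5))
o=monitor.get_obs();print(o["ee_pos"],o["width"],o["ft_force"])
print(where("tin_red","side"),where("tin_red","top"))
```

```text
[ 589.57197325 -277.57459855  183.92006753] 45.54948396787569 [ 0.20651047  0.86179807 -1.40421885]
[('tin_red', 'side', 0.85, [588.5, -279.4, 138.9])] [('tin_red', 'top', 0.65, [589.3, -278.9, 134.1]), ('tin_red', 'top', 0.29, [770.7, -155.7, -8.6])]
```

View pics/s2c.png

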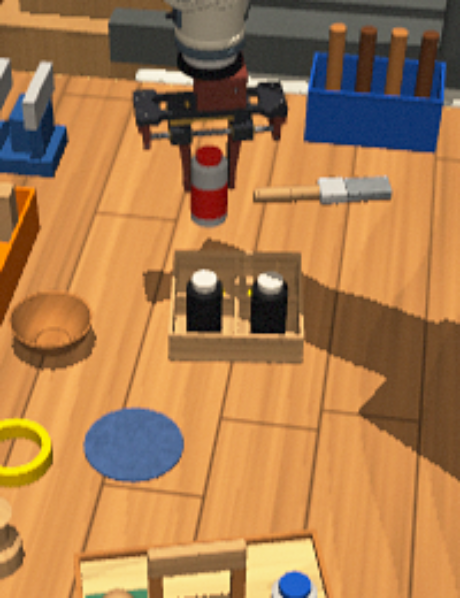

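View pics/t2c.png

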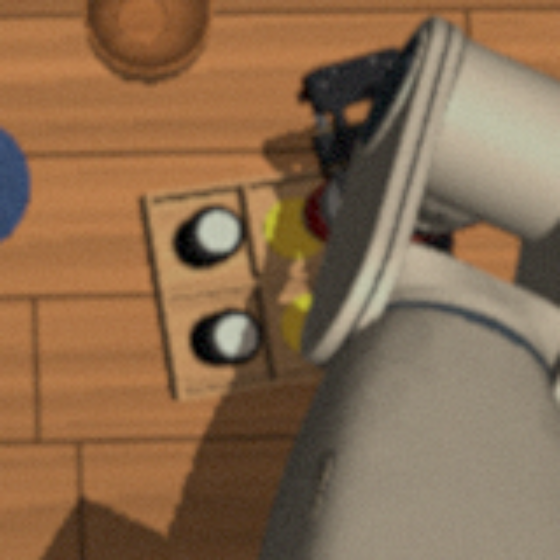

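The red tin hangs upright over the back pad, clear of the jars. I'll lower it in stages.

>>> carry_out(
  targets=[
    [[0,0,0],[0,0,-8],20],
    [[0,0,0],[0,0,-25],20],
    [[0,0,0],[0,0,-48],20],
    [[0,0,0],[0,0,-72],20],
    [[0,0,0],[0,0,-94],20],
    [[0,0,0],[0,0,-110],20],
    [[0,0,0],[0,0,-119],20],
    [[0,0,0],[0,0,-123],20],
    [[0,0,0],[0,0,-124],20],
    [[0,0,0],[0,0,-125],20],
  ],
)

```text
t: 7.4
ee_pos: [591.0, -278.9, 60.3]
orientation: [1.903, 2.498, 0.0]
ft_force: [-0.0, -0.1, -1.9]
width: 45.2
```

>>> carry_out(
  targets=[
    [[0,0,0],[0,0,-1],20],
    [[0,0,0],[0,0,-2],20],
    [[0,0,0],[0,0,-3],20],
    [[0,0,0],[0,0,-4],20],
    [[0,0,0],[0,0,-4.5],20],
    [[0,0,0],[0,0,-5],20],
    [[0,0,0],[0,0,-5],20],
  ],
)

```text
t: 7.98
ee_pos: [590.4, -278.8, 54.6]
orientation: [-1.904, -2.499, -0.0]
ft_force: [-0.8, -0.1, -1.1]
width: 45.5
```

>>> carry_out(
  targets=[
    [[0,0,0],[0,0,-0.5],20],
    [[0,0,0],[0,0,-1],20],
    [[0,0,0],[0,0,-1],20],
  ],
)

```text
t: 8.23
ee_pos: [590.5, -278.9, 54.0]
orientation: [1.904, 2.498, 0.0]
ft_force: [-1.0, 0.4, 1.7]
width: 45.3
```

Fz changed from -1.3 N to +1.7 N, so the tin is on the pad. I'll release it and rise.

>>> carry_out(
  targets=[
    [[0,0,0],[0,0,-0.3],20],
    [[0,0,0],[0,0,-0.3],48],
    [[0,0,0],[0,0,-0.3],54],
    [[0,0,0],[0,0,-0.3],60],
    [[0,0,0],[0,0,-0.3],66],
    [[0,0,0],[0,0,0],66],
    [[0,0,0],[0,0,8],66],
    [[0,0,0],[0,0,24],66],
    [[0,0,0],[0,0,50],66],
    [[0,0,0],[0,0,80],66],
  ],
)

```text
t: 9.07
ee_pos: [589.3, -278.3, 133.5]
orientation: [-1.902, -2.496, 0.001]
ft_force: [-0.3, -0.2, 0.1]
width: 66.2
```

>>> carry_out(
  targets=[
    [[0,0,0],[-3,10,20],80],
    [[0,0,0],[-10,30,38],87],
    [[0,0,0],[-20,62,50],87],
    [[0,0,0],[-32,98,52],87],
    [[0,0,0],[-44,136,52],87],
    [[0,0,0],[-56,174,52],87],
    [[0,0,0],[-68,211,52],87],
    [[0,0,0],[-80,248,52],87],
    [[0,0,0],[-92,286,52],87],
    [[0,0,0],[-104,323,52],87],
  ],
)

```text
t: 9.9
ee_pos: [485.7, 45.8, 186.4]
orientation: [1.904, 2.498, 0.001]
ft_force: [0.1, 0.0, -0.2]
width: 86.8
```

>>> carry_out(
  targets=[
    [[0,0,0],[-12,38,0],87],
    [[0,0,0],[-24,76,0],87],
    [[0,0,0],[-36,112,0],87],
    [[0,0,0],[-48,148,0],87],
    [[0,0,0],[-58,180,0],87],
    [[0,0,0],[-64,200,-10],87],
    [[0,0,0],[-67,208,-25],87],
    [[0,0,0],[-67,208,-40],87],
    [[0,0,0],[-67,208,-50],87],
    [[0,0,0],[-67,208,-50],87],
  ],
)

```text
t: 10.73
ee_pos: [418.3, 251.6, 134.3]
orientation: [-1.903, -2.498, 0.004]
ft_force: [-0.2, -1.1, -0.3]
width: 86.9
```

Run:
```python
from h import *
s=snap("side","s3"); cv2.imwrite("pics/s3c.png",cv2.resize(s[150:390,230:450,::-1],None,fx=2.5,fy=2.5))
s=snap("top","t3");  cv2.imwrite("pics/t3c.png",cv2.resize(s[200:340,180:450,::-1],None,fx=2.9,fy=2.9))
o=monitor.get_obs();print(o["ee_pos"],o["width"],o["ft_force"])
for c in("side","top"):
  for q in("tin_red","tin_blue","jar_dark_a"): print(where(q,c))
```

```text
[419.52479606 251.81567268 135.87345874] 87.12111332080772 [0.45550022 0.0577701  1.21243861]
[('tin_red', 'side', 0.54, [591.3, -278.2, 10.4])]
[('tin_blue', 'side', 0.67, [417.8, 250.1, 5.4]), ('tin_blue', 'side', 0.52, [474.7, 509.7, -0.1])]
[('jar_dark_a', 'side', 0.88, [584.7, -200.1, 9.1])]
[('tin_red', 'top', 0.65, [593.7, -278.4, 3.9]), ('tin_red', 'top', 0.28, [519.8, 235.2, 3.8])]
[('tin_blue', 'top', 0.6, [418.7, 254.3, 8.1]), ('tin_blue', 'top', 0.42, [750.5, 192.3, -0.1])]
[('jar_dark_a', 'top', 0.59, [498.0, -215.4, 1.8]), ('jar_dark_a', 'top', 0.55, [461.9, -527.7, -4.4]), ('jar_dark_a', 'top', 0.5, [578.7, -198.0, 2.1])]
```

View pics/s3c.png

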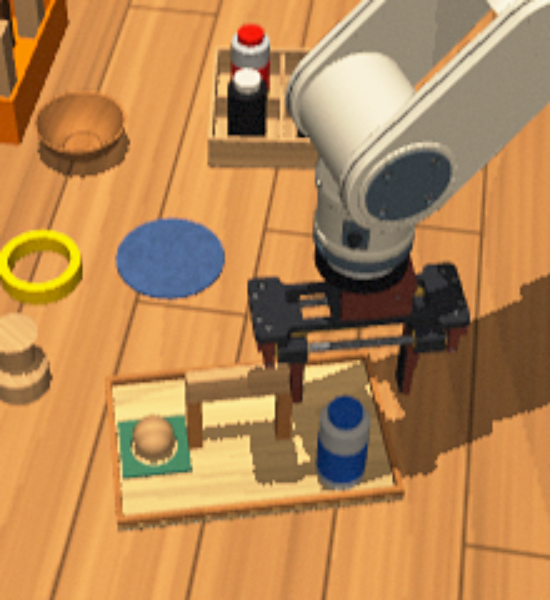

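View pics/t3c.png

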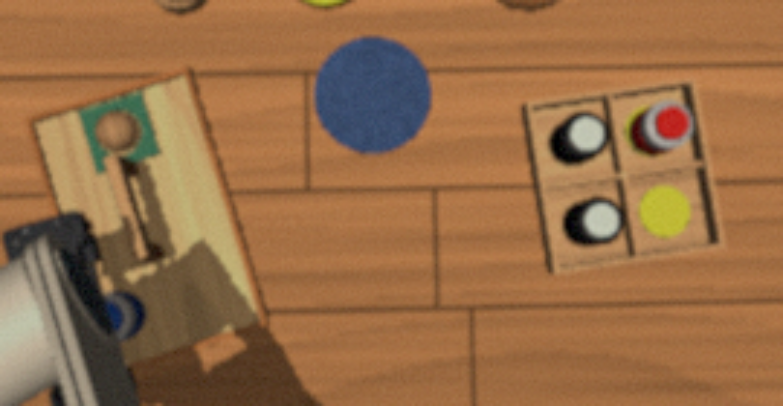

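Red stands upright on its pad, the jars have not moved, and the gripper is over the blue tin. I'll descend and grip.

>>> carry_out(
  targets=[
    [[0,0,0],[0,0,-15],87],
    [[0,0,0],[0,0,-35],87],
    [[0,0,0],[0,0,-55],87],
    [[0,0,0],[0,0,-72],87],
    [[0,0,0],[0,0,-81],87],
    [[0,0,0],[0,0,-81],87],
    [[0,0,0],[0,0,-81],40],
    [[0,0,0],[0,0,-81],40],
    [[0,0,0],[0,0,-81],40],
    [[0,0,0],[0,0,-81],40],
  ],
)

```text
t: 11.97
ee_pos: [420.0, 252.5, 55.6]
orientation: [1.904, 2.498, 0.003]
ft_force: [-0.2, -0.9, -0.5]
width: 63.7
```

>>> carry_out(
  targets=[
    [[0,0,0],[0,0,0],30],
    [[0,0,0],[0,0,0],20],
    [[0,0,0],[0,0,0],20],
    [[0,0,0],[0,0,0],20],
  ],
)

```text
t: 12.3
ee_pos: [419.6, 252.3, 55.0]
orientation: [1.904, 2.499, 0.001]
ft_force: [-0.9, -0.3, 4.1]
width: 45.4
```

>>> carry_out(
  targets=[
    [[0,0,0],[0,0,2],20],
    [[0,0,0],[0,0,8],20],
    [[0,0,0],[0,0,22],20],
    [[0,0,0],[0,0,44],20],
    [[0,0,0],[0,0,68],20],
    [[0,0,0],[0,0,92],20],
    [[0,0,0],[0,0,114],20],
    [[0,0,0],[0,0,127],20],
    [[0,0,0],[0,0,130],20],
    [[0,0,0],[0,0,130],20],
  ],
)

```text
t: 13.13
ee_pos: [419.7, 252.3, 185.6]
orientation: [1.904, 2.498, 0.003]
ft_force: [-0.2, -0.3, -2.5]
width: 45.3
```

>>> carry_out(
  targets=[
    [[0,0,0],[2,-10,0],20],
    [[0,0,0],[5,-30,0],20],
    [[0,0,0],[10,-58,0],20],
    [[0,0,0],[15,-92,0],20],
    [[0,0,0],[21,-126,0],20],
    [[0,0,0],[27,-160,0],20],
    [[0,0,0],[32,-194,0],20],
    [[0,0,0],[38,-228,0],20],
    [[0,0,0],[44,-262,0],20],
    [[0,0,0],[49,-296,0],20],
  ],
)

```text
t: 13.97
ee_pos: [467.2, -46.1, 183.2]
orientation: [-1.903, -2.497, 0.002]
ft_force: [0.9, -0.0, -1.2]
width: 45.5
```

>>> carry_out(
  targets=[
    [[0,0,0],[6,-34,0],20],
    [[0,0,0],[12,-68,0],20],
    [[0,0,0],[17,-102,0],20],
    [[0,0,0],[23,-136,0],20],
    [[0,0,0],[28,-168,0],20],
    [[0,0,0],[33,-198,0],20],
    [[0,0,0],[37,-222,0],20],
    [[0,0,0],[40,-238,0],20],
    [[0,0,0],[41,-247,0],20],
    [[0,0,0],[41,-247,0],20],
  ],
)

```text
t: 14.8
ee_pos: [508.8, -292.0, 183.6]
orientation: [-1.905, -2.496, 0.0]
ft_force: [-1.5, -0.8, -1.6]
width: 45.8
```

Run:
```python
from h import *
s=snap("side","s4"); cv2.imwrite("pics/s4c.png",cv2.resize(s[60:370,240:440,::-1],None,fx=1.9,fy=1.9))
o=monitor.get_obs();print(o["ee_pos"],o["width"],o["ft_force"])
for c in("side","top"):
  for q in("tin_red","tin_blue","ball_center"): print(where(q,c))
```

```text
[ 508.60883458 -290.71549619  183.68122178] 45.61265613602711 [-0.73478824 -0.12964501 -1.42126977]
[('tin_red', 'side', 0.67, [589.6, -280.5, 9.3]), ('tin_red', 'side', 0.62, [475.2, 509.0, -0.2])]
[('tin_blue', 'side', 0.81, [507.5, -293.6, 139.1])]
[('ball_center', 'side', 0.65, [600.6, 256.3, 31.2])]
[('tin_red', 'top', 0.65, [593.7, -278.4, 3.9]), ('tin_red', 'top', 0.28, [519.8, 235.2, 3.8])]
[('tin_blue', 'top', 0.6, [418.7, 254.3, 8.1]), ('tin_blue', 'top', 0.42, [750.5, 192.3, -0.1])]
[('ball_center', 'top', 0.47, [602.9, 259.6, 25.5])]
```

View pics/s4c.png

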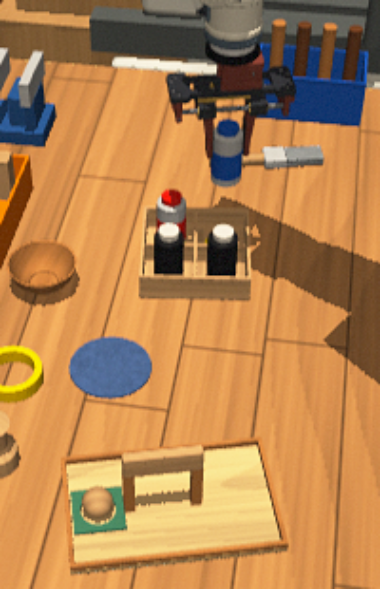

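The blue tin hangs upright over the front pad. I'll lower it.

>>> carry_out(
  targets=[
    [[0,0,0],[0,0,-8],20],
    [[0,0,0],[0,0,-25],20],
    [[0,0,0],[0,0,-48],20],
    [[0,0,0],[0,0,-72],20],
    [[0,0,0],[0,0,-94],20],
    [[0,0,0],[0,0,-110],20],
    [[0,0,0],[0,0,-119],20],
    [[0,0,0],[0,0,-123],20],
    [[0,0,0],[0,0,-125],20],
    [[0,0,0],[0,0,-126],20],
  ],
)

```text
t: 15.98
ee_pos: [509.8, -291.0, 59.0]
orientation: [1.904, 2.498, 0.0]
ft_force: [0.1, -0.8, -1.6]
width: 45.6
```

>>> carry_out(
  targets=[
    [[0,0,0],[0,0,-1],20],
    [[0,0,0],[0,0,-2],20],
    [[0,0,0],[0,0,-3],20],
    [[0,0,0],[0,0,-4],20],
    [[0,0,0],[0,0,-4.5],20],
    [[0,0,0],[0,0,-5],20],
    [[0,0,0],[0,0,-5],20],
    [[0,0,0],[0,0,-5],20],
  ],
)

```text
t: 16.65
ee_pos: [509.5, -291.0, 54.0]
orientation: [1.904, 2.498, -0.0]
ft_force: [-1.4, 0.9, 2.4]
width: 45.2
```

>>> carry_out(
  targets=[
    [[0,0,0],[0,0,-0.3],20],
    [[0,0,0],[0,0,-0.3],48],
    [[0,0,0],[0,0,-0.3],54],
    [[0,0,0],[0,0,-0.3],60],
    [[0,0,0],[0,0,-0.3],66],
    [[0,0,0],[0,0,0],66],
    [[0,0,0],[0,0,8],66],
    [[0,0,0],[0,0,24],66],
    [[0,0,0],[0,0,50],66],
    [[0,0,0],[0,0,80],66],
  ],
)

```text
t: 17.48
ee_pos: [508.4, -290.3, 133.7]
orientation: [-1.902, -2.496, 0.001]
ft_force: [0.4, -0.3, -0.1]
width: 65.8
```

>>> carry_out(
  targets=[
    [[0,0,0],[0,8,25],66],
    [[0,0,-3],[1,25,50],66],
    [[0,0,-9],[1,50,60],66],
    [[0,0,-15],[2,82,60],66],
    [[0,0,-20],[3,116,60],66],
    [[0,0,-25],[4,150,60],66],
    [[0,0,-30],[5,184,60],66],
    [[0,0,-35],[6,218,60],66],
    [[0,0,-40],[7,252,60],66],
    [[0,0,-45],[8,286,60],66],
  ],
)

```text
t: 18.32
ee_pos: [517.2, -3.2, 194.4]
orientation: [2.719, 1.573, 0.001]
ft_force: [0.8, 0.2, -0.4]
width: 65.8
```

>>> carry_out(
  targets=[
    [[0,0,-6],[1,34,0],66],
    [[0,0,-12],[2,68,0],66],
    [[0,0,-18],[3,102,0],66],
    [[0,0,-24],[4,136,0],66],
    [[0,0,-30],[5,170,0],66],
    [[0,0,-35],[5,198,0],66],
    [[0,0,-40],[6,220,0],66],
    [[0,0,-43],[6,233,0],66],
    [[0,0,-45],[6,237,0],66],
    [[0,0,-45],[6,237,0],66],
  ],
)

```text
t: 19.15
ee_pos: [523.3, 233.4, 194.1]
orientation: [-3.113, -0.421, -0.001]
ft_force: [0.0, -0.5, 0.5]
width: 66.3
```

Run:
```python
from h import *
s=snap("side","s5"); cv2.imwrite("pics/s5c.png",cv2.resize(s[150:390,230:450,::-1],None,fx=2.5,fy=2.5))
s=snap("top","t5");  cv2.imwrite("pics/t5c.png",cv2.resize(s[200:340,180:450,::-1],None,fx=2.9,fy=2.9))
o=monitor.get_obs();print(o["ee_pos"],o["width"],o["ft_force"],o["orientation"],o["qpos"])
for c in("side","top"):
  for q in("tin_red","tin_blue","tray_handle","ball_center","tray"): print(where(q,c))
```

```text
[523.24751334 232.1049215  193.96753225] 65.8172227147152 [ 0.35208815 -1.04743634  0.23536247] [3.11291706e+00 4.22835868e-01 8.34756777e-05] [ 3.96770294e-01  3.81885678e-01  1.77101131e+00 -1.19822879e-04
  9.88667465e-01  1.69761967e+00]
[]
[]
[('tray_handle', 'side', 0.85, [521.6, 232.7, 100.6])]
[('ball_center', 'side', 0.53, [598.7, 255.3, 27.7]), ('ball_center', 'side', 0.42, [771.6, -157.1, 1.5])]
[]
[('tin_red', 'top', 0.55, [589.0, -279.2, 5.3])]
[('tin_blue', 'top', 0.61, [508.6, -288.8, 7.5])]
[]
[('ball_center', 'top', 0.7, [509.7, -290.6, 5.9]), ('ball_center', 'top', 0.44, [601.6, 256.5, 24.8])]
[('tray', 'top', 0.88, [518.9, 233.3, 2.0])]
```

View pics/s5c.png

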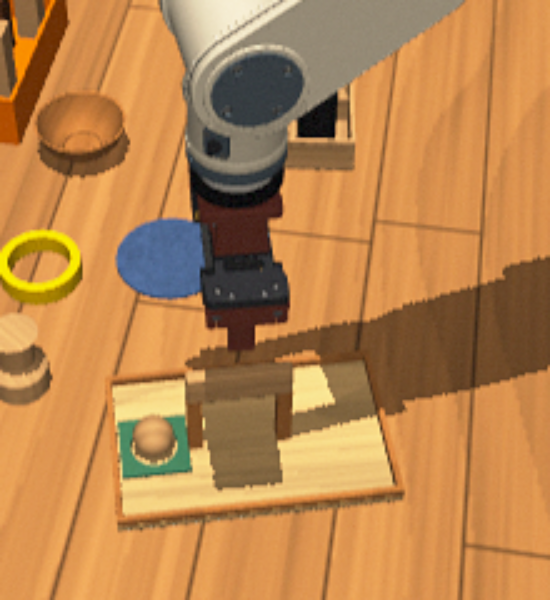

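View pics/t5c.png

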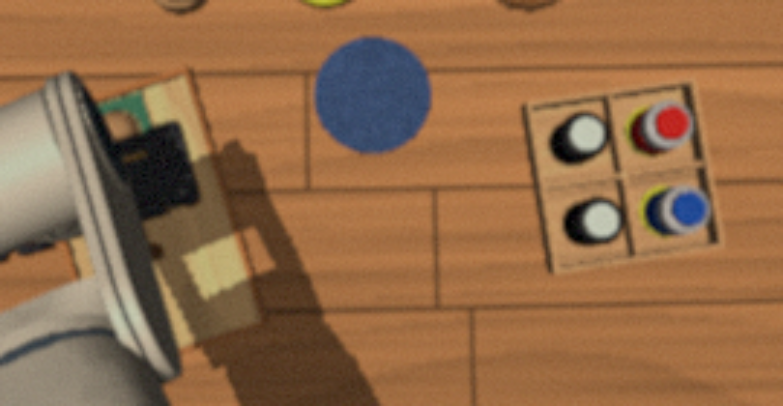

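Both tins stand upright on their pads and the jars are unmoved. The gripper sits across the handle, and the ball is in its pocket. I'll descend and close gently.

>>> carry_out(
  targets=[
    [[0,0,0],[0,0,-10],60],
    [[0,0,0],[0,0,-28],60],
    [[0,0,0],[0,0,-50],60],
    [[0,0,0],[0,0,-72],60],
    [[0,0,0],[0,0,-92],55],
    [[0,0,0],[0,0,-106],50],
    [[0,0,0],[0,0,-113],45],
    [[0,0,0],[0,0,-114],40],
    [[0,0,0],[0,0,-114],32],
    [[0,0,0],[0,0,-114],26],
  ],
)

```text
t: 20.58
ee_pos: [523.9, 232.4, 80.3]
orientation: [-3.113, -0.42, -0.002]
ft_force: [1.2, 0.0, -0.7]
width: 30.4
```

>>> carry_out(
  targets=[
    [[0,0,0],[0,0,0],24],
    [[0,0,0],[0,0,0],22],
    [[0,0,0],[0,0,0],20],
    [[0,0,0],[0,0,0],18.5],
    [[0,0,0],[0,0,0],17],
    [[0,0,0],[0,0,0],16],
    [[0,0,0],[0,0,0],15],
    [[0,0,0],[0,0,0],14],
    [[0,0,0],[0,0,0],13],
    [[0,0,0],[0,0,0],11],
  ],
)

```text
t: 21.42
ee_pos: [523.5, 232.3, 79.8]
orientation: [-3.113, -0.421, -0.001]
ft_force: [-1.0, 3.0, 3.3]
width: 13.9
```

>>> carry_out(
  targets=[
    [[0,0,0],[0,0,0],6],
    [[0,0,0],[0,0,0],0],
    [[0,0,0],[0,0,0],0],
    [[0,0,0],[0,0,0],0],
  ],
)

```text
t: 21.75
ee_pos: [523.5, 232.4, 79.8]
orientation: [-3.113, -0.42, -0.001]
ft_force: [-1.3, 3.3, 3.4]
width: 14.0
```

Run:
```python
from h import *
s=snap("side","s6"); cv2.imwrite("pics/s6c.png",cv2.resize(s[190:390,230:450,::-1],None,fx=3,fy=3))
o=monitor.get_obs();print(o["ee_pos"],o["width"],o["ft_force"],o["moment"])
for q in("ball_center","tray","pocket"): print(where(q,"side"))
```

```text
[523.47346122 232.33846443  79.8062796 ] 13.8451554574767 [-1.44143853  4.15737467  3.73290398] [0.58260583 0.39195535 0.21435856]
[('ball_center', 'side', 0.75, [598.7, 255.1, 31.3])]
[('tray', 'side', 0.35, [750.6, 193.3, 1.3])]
[('pocket', 'side', 0.61, [598.8, 255.6, 31.0]), ('pocket', 'side', 0.27, [522.3, 231.4, 99.4])]
```

View pics/s6c.png

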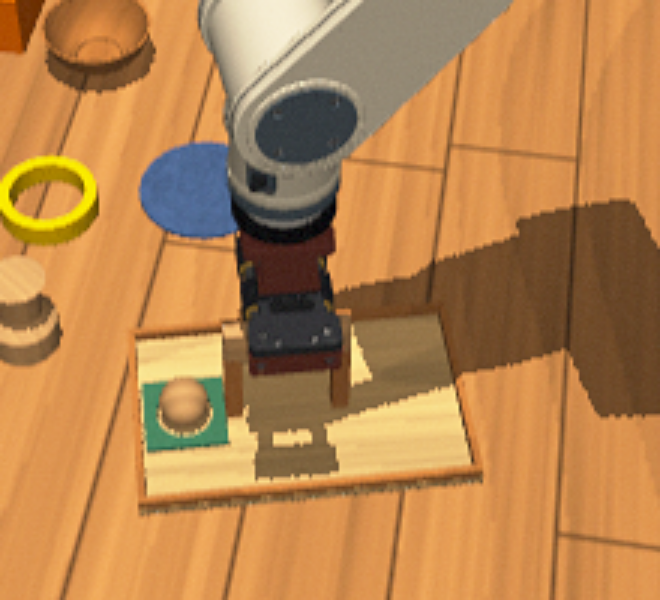

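The handle is gripped at a 14 mm opening with the ball in its pocket. I'll lift slowly and check.

>>> carry_out(
  targets=[
    [[0,0,0],[0,0,0.5],0],
    [[0,0,0],[0,0,1.5],0],
    [[0,0,0],[0,0,3],0],
    [[0,0,0],[0,0,5],0],
    [[0,0,0],[0,0,8],0],
    [[0,0,0],[0,0,12],0],
    [[0,0,0],[0,0,16],0],
    [[0,0,0],[0,0,19],0],
    [[0,0,0],[0,0,20],0],
    [[0,0,0],[0,0,20],0],
  ],
)

```text
t: 22.78
ee_pos: [523.6, 232.3, 100.2]
orientation: [-3.113, -0.42, -0.001]
ft_force: [-0.6, 0.5, -3.4]
width: 14.2
```

Run:
```python
from h import *
s=snap("side","s7"); cv2.imwrite("pics/s7c.png",cv2.resize(s[190:390,230:450,::-1],None,fx=3,fy=3))
o=monitor.get_obs();print(o["ee_pos"],o["width"],o["ft_force"],o["moment"])
for q in("ball_center","tray","pocket"): print(where(q,"side"))
```

```text
[523.50794494 232.19320372  99.94041728] 13.640611522184708 [-0.2331789   0.40031525 -3.70942244] [-0.08606554  0.20182195 -0.00722213]
[('ball_center', 'side', 0.66, [600.5, 257.0, 48.1])]
[('tray', 'side', 0.95, [524.7, 235.0, 21.9])]
[('pocket', 'side', 0.92, [602.0, 255.5, 51.8])]
```

View pics/s7c.png

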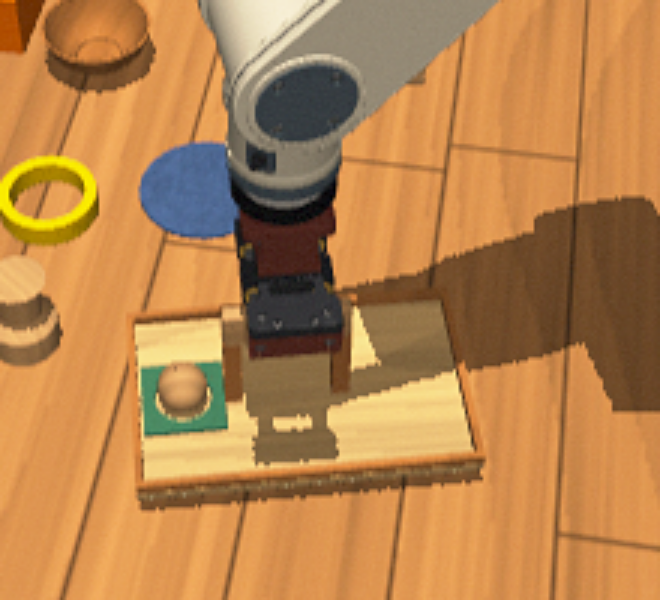

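The tray lifts level and the ball stays in place. I'll raise it to height gently, then carry it.

>>> carry_out(
  targets=[
    [[0,0,0],[0,0,2],0],
    [[0,0,0],[0,0,6],0],
    [[0,0,0],[0,0,12],0],
    [[0,0,0],[0,0,20],0],
    [[0,0,0],[0,0,29],0],
    [[0,0,0],[0,0,38],0],
    [[0,0,0],[0,0,47],0],
    [[0,0,0],[0,0,56],0],
    [[0,0,0],[0,0,65],0],
    [[0,0,0],[0,0,74],0],
  ],
)

```text
t: 23.82
ee_pos: [523.4, 232.2, 174.8]
orientation: [-3.113, -0.42, -0.001]
ft_force: [0.3, -0.2, -3.6]
width: 13.7
```

>>> carry_out(
  targets=[
    [[0,0,0],[0,0,9],0],
    [[0,0,0],[0,0,18],0],
    [[0,0,0],[0,0,27],0],
    [[0,0,0],[0,0,36],0],
    [[0,0,0],[0,0,43],0],
    [[0,0,0],[0,0,49],0],
    [[0,0,0],[0,0,53],0],
    [[0,0,0],[0,0,55],0],
    [[0,0,0],[0,0,56],0],
    [[0,0,0],[0,0,56],0],
  ],
)

```text
t: 24.65
ee_pos: [523.3, 232.1, 229.6]
orientation: [3.113, 0.42, -0.0]
ft_force: [0.1, 0.5, -4.0]
width: 13.7
```

>>> carry_out(
  targets=[
    [[0,0,0],[1,-2,0],0],
    [[0,0,0],[3,-6,0],0],
    [[0,0,0],[6,-12,0],0],
    [[0,0,0],[10,-20,0],0],
    [[0,0,0],[14,-29,0],0],
    [[0,0,0],[19,-39,0],0],
    [[0,0,0],[24,-49,0],0],
    [[0,0,0],[29,-59,0],0],
    [[0,0,0],[33,-69,0],0],
    [[0,0,0],[38,-79,0],0],
  ],
)

```text
t: 25.48
ee_pos: [561.8, 151.8, 229.7]
orientation: [3.113, 0.42, -0.0]
ft_force: [-0.2, 0.2, -2.8]
width: 13.8
```

>>> carry_out(
  targets=[
    [[0,0,0],[5,-10,0],0],
    [[0,0,0],[10,-20,0],0],
    [[0,0,0],[14,-30,0],0],
    [[0,0,0],[19,-40,0],0],
    [[0,0,0],[24,-50,0],0],
    [[0,0,0],[29,-60,0],0],
    [[0,0,0],[34,-70,0],0],
    [[0,0,0],[39,-80,0],0],
    [[0,0,0],[43,-90,0],0],
    [[0,0,0],[48,-100,0],0],
  ],
)

```text
t: 26.32
ee_pos: [609.7, 52.2, 229.6]
orientation: [-3.113, -0.42, 0.0]
ft_force: [-0.0, -0.4, -2.4]
width: 14.0
```

>>> carry_out(
  targets=[
    [[0,0,0],[5,-10,0],0],
    [[0,0,0],[9,-19,0],0],
    [[0,0,0],[13,-28,0],0],
    [[0,0,0],[17,-36,0],0],
    [[0,0,0],[20,-42,0],0],
    [[0,0,0],[22,-47,0],0],
    [[0,0,0],[24,-50,0],0],
    [[0,0,0],[25,-51,0],0],
    [[0,0,0],[25,-51.5,0],0],
    [[0,0,0],[25,-51.5,0],0],
  ],
)

```text
t: 27.15
ee_pos: [634.3, 1.9, 229.7]
orientation: [-3.113, -0.421, 0.0]
ft_force: [-0.6, 0.6, -4.0]
width: 13.9
```

Run:
```python
from h import *
s=snap("side","s8"); cv2.imwrite("pics/s8c.png",cv2.resize(s[120:360,220:420,::-1],None,fx=2.5,fy=2.5))
t=snap("top","t8"); cv2.imwrite("pics/t8c.png",cv2.resize(t[170:320,200:440,::-1],None,fx=3,fy=3))
o=monitor.get_obs();print(o["ee_pos"],o["width"],o["ft_force"],o["moment"],o["orientation"])
for c in("side","top"):
 for q in("ball_center","tray","tray_handle","pocket","tin_red","tin_blue"): print(where(q,c,2))
```

```text
[634.24263269   1.97616005 229.69097784] 13.74049177117175 [-1.39271249 -0.17253418 -3.99558446] [-0.06090728  0.13792579  0.0107365 ] [-3.11316458e+00 -4.20750965e-01  1.66902648e-04]
[('ball_center', 'side', 0.77, [710.3, 28.0, 179.2])]
[('tray', 'side', 0.79, [635.4, 4.5, 152.4])]
[('tray_handle', 'side', 0.97, [631.9, 1.0, 250.3])]
[('pocket', 'side', 0.82, [712.1, 22.6, 178.3])]
[('tin_red', 'side', 0.85, [588.6, -280.3, 7.9])]
[('tin_blue', 'side', 0.8, [505.5, -292.7, 9.1]), ('tin_blue', 'side', 0.74, [750.6, 192.0, 2.1])]
[]
[('tray', 'top', 0.59, [629.7, 2.2, 151.1])]
[('tray_handle', 'top', 0.8, [633.7, 2.4, 246.1])]
[]
[('tin_red', 'top', 0.63, [590.2, -279.0, 6.3])]
[('tin_blue', 'top', 0.67, [511.4, -288.9, 8.5])]
```

View pics/s8c.png

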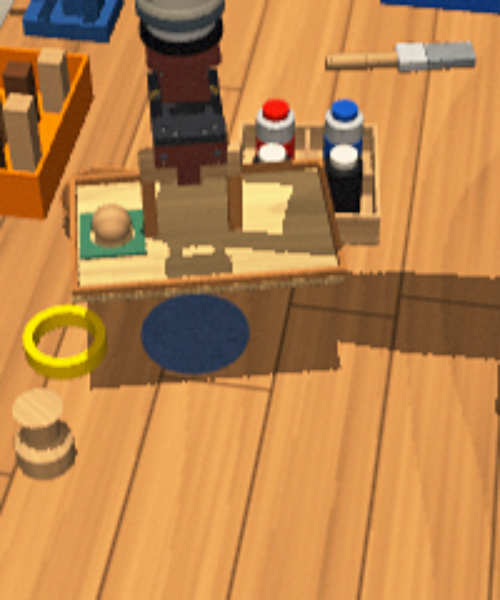

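View pics/t8c.png

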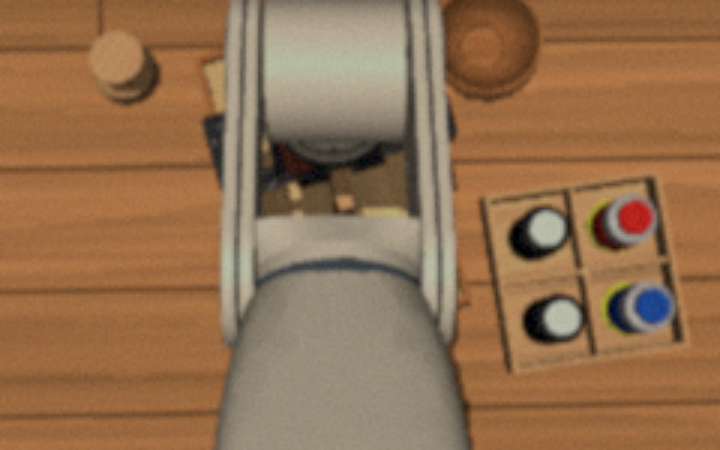

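The tray hangs level over the mat. The ball is in its pocket and both tins stand in the crate. I'll let it settle briefly and hand in.

>>> carry_out(
  targets=[
    [[0,0,0],[0,0,0],0],
    [[0,0,0],[0,0,0],0],
    [[0,0,0],[0,0,0],0],
    [[0,0,0],[0,0,0],0],
    [[0,0,0],[0,0,0],0],
    [[0,0,0],[0,0,0],0],
  ],
)

```text
t: 28.35
ee_pos: [634.4, 1.7, 229.7]
orientation: [3.113, 0.42, -0.0]
ft_force: [1.0, 0.3, -4.0]
width: 13.6
```

```bash
python3 -c "
from h import *
o=monitor.get_obs();print(o['t'],o['ee_pos'],o['width'],np.abs(o['qvel']).max())
print(where('ball_center','side',1)); print(order.close_job())"
```

```text
28.35 [634.38745916   1.67468425 229.68476267] 13.567127789304877 0.0018136625838915592
[('ball_center', 'side', 0.77, [710.3, 28.0, 179.2])]
the job is handed in; nothing more can be done
None
```

I set the red tin down on the back yellow pad and the blue tin on the front one, both upright. I then lifted the tray by its handle and handed the job in at about 28 s, still holding the tray over the mat.

**Last checks:**
- **Tray:** the tool was at (634.4, 1.7) mm, against a measured mat centre of about (634, 1.5). The tray looked level in the side picture, with its underside at about 150 mm, and the arm was still.
- **Ball:** it was in its pocket in the last side picture. That picture was taken about a second before hand-in, and I did not take a new one.
- **Other things:** both tins stood upright on their pads and the jars looked unmoved. The bowl, tape, brush and blank looked undisturbed in the last side picture. I did not check the mallet separately.
- **Missed or odd reports:** the arm hid the ball and pocket from the top camera at the end, so only the side camera confirmed them. Some low-confidence network reports were plainly wrong (for example, a "tin" at (750, 192)), and I ignored them.

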